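# Seat the dish carrier on the light box and hover the reader head over its dishes

### The arm

A 6-joint arm with a two-finger parallel gripper is mounted at the origin on the work surface. World frame = base frame: x ahead of the robot, y to its left, z up, the work surface at z = 0. Lengths are in m, angles in rad, forces in N, time in s.
With the tool pointing down it reaches from about 0.25 to 0.725 m from the base axis. Payload 4 kg.
Tool frame: the origin (TCP) lies on the centre line of the jaws, within the pads' length; the fingertips stand ahead of it and the grasp point (between the pads) lies 3 mm ahead of it (bot.tcp_to_tips is the z of the fingertips in the tool frame, in m); z points along the fingers, y is the line along which they close (so a half turn about z gives the same grasp; the last joint's range is limited). The gripper opens to 85 mm and grips with 20 to 120 N. Pads are 22 mm wide; open, the fingers measure 114 mm over their backs; the gripper's body (76 mm by 85 mm) begins 54 mm behind the grasp point. The pads swing forward as they close: fully open they stand 13 mm farther back than shut.
Start: joints at [-1.271, 0.241, 0.005, 1.335, 0, 1.571], TCP at [0.148, -0.478, 0.253] pointing down, gripper open.
Joint ranges: [-2.72, 2.72], [-1.05, 1.87], [-1.09, 1.28], [-1.99, 2.15], [-1.42, 1.44], [-3.14, 3.14]. Speed limits (rad/s): [2.79, 2.79, 3.14, 3.14, 3.14, 3.14].

### API

Orientations are given as a unit quaternion [x, y, z, w].
In Python, from workcell import telemetry, camera, camera_params, ticket, boxes_of, cut_out, spot_point, bot gives the robot as it stands.
- The arm moves only by the shell command python3 -m creep 'ROWS'. ROWS is text: rows parted by semicolons, each of 5 numbers parted by spaces: the opening, from 0 (shut) to 1 (fully open), then the shift along the tool's x, y, z in units of 150 mm (1.0 is 150 mm), then the turn about the tool's z in units of 180 degrees (1.0 is 180 degrees). In form: claw x y z turn; .... A call has 1 to 12 rows; each row is the pose to reach, as a shift and turn from the pose commanded when the call began, along the tool's axes at that moment, turning the shorter way round; what a row does not reach only later rows make up. A row lasts 1/8 s, in which the tool goes at most 62.5 mm and 10.7 degrees, less where a joint would pass 70% of its speed; a pose out of reach is approached as far as the arm can. A call with a number of a shift or a turn outside -1 to 1 is refused whole. A call with a gripper value outside its range is refused whole. The fingers move at their own pace and stop on an object; the grip force is fixed at half the most. Time passes only in rows, so rows that repeat a pose let the fingers close. It gives the time, the measured TCP pose, the force, the opening and the grip force at its end, in the units of the state.
- telemetry.get_obs(): the state, without advancing time (a new reading comes with each control period).
- camera(name): name is "scene" or "top" or "wrist"; returns the picture (384x512x3 uint8, red, green, blue); there is no depth.
- camera_params(name): a dict with "camera_matrix" (3x3 intrinsics, pixels), "eye" and "attitude" of the camera in the world. Camera axes: x right, y down, z forward; pixel columns grow to the right and rows downward; lengths in m; the calibration is good to about 2 mm. A picture is of the moment at which its call begins: read the wrist's pose just before it. camera_params takes no time and is no camera call; for the wrist camera it gives the pose at the moment of the call.
- ticket.job_done(): hands the job in; it is judged then, once.
Trained networks look in the newest picture that a camera, given by its name, has taken for a name from the list of things; names that differ only in an ending like _2 or _b are one class to them, and where a whole thing is asked for, a point or a joint stands for the part that bears it (a point fixed in the world has none). Each returns a list of dicts, best first, with "conf" (0 to 1); they miss things now and then, are a little off and sometimes report something else, mostly with a low value. They report only what shows in the picture. A call takes as long as a camera call. They do not tell look-alikes from the thing itself.
- boxes_of(thing, camera): "at" ([x, y, z] in m, in world coordinates, good to about 4 mm: the middle of the surface that is visible of it).
- cut_out(thing, camera): "pixels" (384x512 bool, what is visible of it).
- spot_point(thing, camera): "at" ([x, y, z] in m, in world coordinates, good to about 4 mm: a listed point, or the origin of a listed thing).
The state is a dict: "clock": time; "joint_pos": joint angles; "joint_vel": joint speeds; "tau": joint torques, N m; "eef_pos": TCP position; "tool_rot": TCP orientation; "ft_force": force on the tool from outside, world axes, zero at the start; "ft_torque": the same for the moment, N m; "grip_width": finger opening in m; "grasp_force": force on a finger pad.
Only numpy, scipy, OpenCV 4.12 (cv2) and the standard library are available. Lean on these libraries where they do the work, as an engineer would, in place of code of your own. Each camera call takes 0.05 s, during which the arm holds its last target. There are 200 camera calls.

### The job

Take the dish carrier by its blue fin, bring it to the light box and lower it over the two locating pins until it rests flush (either way round), then let go of it. Then take the cordless reader head by its black grip, carry it over the tubes or bottles and hold it hovering level about 1 cm above the two dishes, one window over each dish, without ever touching the carrier. Finish while still holding it there; do not drop either thing or knock the tube rack, dish stack, bottle and jar that stand around.

Things in the scene. Friction and masses are not known exactly. Their poses are not given: they have to be found in the camera images.
- carrier: Loose dish carrier, 0.35 kg: aluminium plate 164 (x) x 110 (y) x 8 mm, origin at the centre of its underside, z up. Through holes of 11 mm diameter at x=0, y=+-42 mm. Blue grip fin on its middle, where it balances: 14 mm thick in x (fingers close along x), 44 mm in y, 8 to 62 mm above the underside. Starts on a fixed blue mat 4 mm thick, left or right of the light box.
- dish_pair (a point): Point on the carrier midway between its two fixed lidded dishes (green culture, 35 mm diameter) at lid-top level: carrier x=58, y=0, z=21 mm; axes as the carrier's. Dishes at carrier x=58, y=+-23 mm, tops 21 mm above its underside. At carrier x=-58 mm is a grey reference block with a white stripe, 27 x 76 mm, top 20 mm above the underside.
- light_box: Putty-coloured light box fixed to the table, 200 (x) x 150 (y) x 40 mm high, origin at the centre of its underside. Two steel pins on its top at x=0, y=+-42 mm: 8 mm diameter, 18 mm tall, the upper 8 mm tapering to 3 mm. The seated carrier lies on the top face, centred, its x along the box's x, either way round.
- reader: Loose cordless reader head, 0.28 kg: white body 44 (x) x 84 (y) x 40 mm high, black band, origin at the centre of its underside, z up. Windows in its underside at x=0, y=+-23 mm. Black grip fin on top: 14 mm thick in x (fingers close along x), 44 mm in y, 40 to 80 mm above the underside. Starts on a fixed grey dock 110 x 70 x 12 mm high, across the light box from the carrier.
- tube_rack: Bystander and obstacle: loose blue rack with six capped tubes, 190 (its x) x 36 x 95 mm high, between the light box and the left place (+y). Origin under its centre.
- dish_stack: Bystander and obstacle: loose stack of six lidded dishes, 60 mm diameter, 90 mm high, between the light box and the right place (-y). Origin under its centre.
- amber_bottle: Bystander and obstacle: loose amber bottle, 48 mm diameter, 100 mm high, in the same row as the dish stack. Origin under its centre.
- white_jar: Bystander and obstacle: loose white jar with a red cap, 54 mm diameter, 85 mm high, in the same row as the dish stack. Origin under its centre.
There are look-alikes about, which are no part of the job. What is shaped like the carrier but yellow is not meant.

How it is judged:
By the outcome, as a careful person would: the job done as asked, in the order asked, and still so for the second after the job is handed in, while the arm keeps its last pose, push and grip.
It also fails if it takes over 62 s, if anything falls off the work surface, if the arm or the gripper's body presses on something with over 40 N, if the wrist force passes 120 N, or if a joint passes its speed limit or range.

## Working session

There is one attempt and no reset: what is moved stays moved. The work goes in short steps, Python scripts to look and compute and a shell command to move; the robot and the scene stay as the last step left them, time stands still between calls to the robot, and variables do not carry over. Pictures are saved under pics/ and viewed, at most 12 in all, crops included, and the job is handed in when it is done.

```bash
ls; mkdir -p pics; python3 - <<'E'
from workcell import *
import cv2,numpy as np
o=telemetry.get_obs(); print(o['clock'],o['eef_pos'],o['tool_rot'],bot.tcp_to_tips)
a=camera("top");b=camera("scene")
cv2.imwrite("pics/a.png",np.vstack([a,b])[:,:,::-1][:, :] if 0 else cv2.resize(np.hstack([a,b]),(800,300))[:,:,::-1])
cv2.imwrite("pics/top.png",a[:,:,::-1]);cv2.imwrite("pics/scene.png",b[:,:,::-1])
for c in("top","scene"):
  p=camera_params(c);print(c,p)
  for t in("carrier","light_box","reader","dish_pair","tube_rack","dish_stack","amber_bottle","white_jar"):
    print(t,[(np.round(d['at'],3).tolist(),round(float(d['conf']),2)) for d in spot_point(t,c)])
E
```

```text
pics
0.0 [ 0.14749062 -0.47713644  0.25240189] [ 9.88786571e-01  1.49331887e-01 -1.59251989e-04 -1.03882686e-03] 0.022
top {'camera_matrix': array([[356.25901456,   0.        , 254.37588834],
       [  0.        , 356.25901456, 185.49802293],
       [  0.        ,   0.        ,   1.        ]]), 'eye': array([ 0.35410348, -0.00451344,  0.92324147]), 'attitude': array([ 0.71257148, -0.70037081,  0.02570061, -0.03258987])}
carrier [([0.252, 0.237, -0.002], 0.84), ([0.559, 0.331, 0.002], 0.82)]
light_box [([0.552, 0.027, 0.002], 0.57)]
reader [([0.546, -0.364, 0.02], 0.95), ([0.621, -0.178, 0.001], 0.25)]
dish_pair [([0.192, 0.24, 0.017], 0.84), ([0.603, 0.349, 0.025], 0.83)]
tube_rack [([0.487, 0.172, -0.004], 0.75)]
dish_stack [([0.623, -0.176, -0.0], 0.64)]
amber_bottle [([0.448, -0.176, -0.001], 0.62)]
white_jar [([0.549, -0.172, 0.002], 0.56), ([0.606, 0.35, 0.023], 0.48)]
scene {'camera_matrix': array([[474.41655755,   0.        , 257.26419227],
       [  0.        , 474.41655755, 188.50369619],
       [  0.        ,   0.        ,   1.        ]]), 'eye': array([ 1.07389263, -0.12722903,  1.05999751]), 'attitude': array([ 0.74708201,  0.60584599, -0.17268677, -0.21212823])}
carrier [([0.252, 0.236, 0.0], 0.88), ([0.556, 0.329, 0.004], 0.74)]
light_box [([0.548, 0.024, -0.002], 0.79)]
reader [([0.546, -0.361, 0.011], 0.65)]
dish_pair [([0.196, 0.235, 0.022], 0.86), ([0.612, 0.35, 0.024], 0.74)]
tube_rack [([0.488, 0.174, 0.001], 0.63), ([0.555, 0.329, 0.005], 0.24)]
dish_stack [([0.623, -0.177, 0.002], 0.66)]
amber_bottle [([0.45, -0.179, 0.002], 0.88), ([0.549, -0.171, -0.001], 0.65)]
white_jar [([0.543, -0.172, 0.002], 0.98)]
```

View pics/top.png

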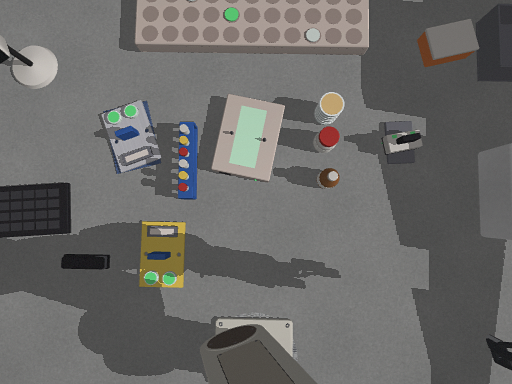

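View pics/scene.png

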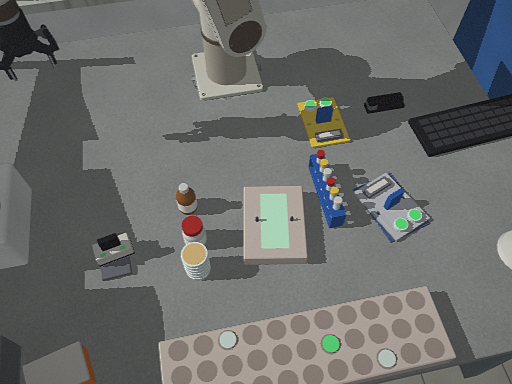

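Candidates for the carrier: the grey plate with a blue fin at top (130,137), or the yellow plate with a blue fin at top (162,255). The keyboard, well plate and black bar look nothing like it. By the description it is the grey one. The reader is at top (402,140), the box at (248,137), the rack at (187,160), and the stack, jar and bottle at (331,105), (329,138) and (329,178). I'll check with close crops and measure yaws.

```bash
cat > h.py <<'E'
from workcell import *
import cv2,numpy as np
from scipy.spatial.transform import Rotation as R
def ray(c,px,z,p=None):
    "pixels -> world points on plane z"
    p=p or camera_params(c); px=np.atleast_2d(px).astype(float)
    d=np.c_[px,np.ones(len(px))]@np.linalg.inv(p['camera_matrix']).T
    d=R.from_quat(p['attitude']).apply(d); e=p['eye']
    return e+d*((z-e[2])/d[:,2])[:,None]
def proj(c,X,p=None):
    p=p or camera_params(c); v=R.from_quat(p['attitude']).inv().apply(np.atleast_2d(X)-p['eye'])@p['camera_matrix'].T
    return v[:,:2]/v[:,2:]
def go(pos,close=None):
    "shift (tool axes, units) and turn to reach pos with fingers closing along world yaw `close` rad"
    o=telemetry.get_obs(); r=R.from_quat(o['tool_rot']); s=r.inv().apply(np.array(pos)-o['eef_pos'])/.15
    t=0
    if close is not None:
        y=r.apply([0,1,0]); a=np.arctan2(y[1],y[0]); t=-((close-a+np.pi/2)%np.pi-np.pi/2)/np.pi
    print('shift',np.round(s,3),'turn',round(t,3),'at',np.round(o['eef_pos'],4),'clock',round(o['clock'],2),'q6',np.round(o['joint_pos'],2))
E
python3 - <<'E'
from h import *
a=camera("top")
for t in("carrier","light_box","reader","tube_rack"):
  for d in cut_out(t,"top")[:2]:
    m=d['pixels'].astype(np.uint8); r=cv2.minAreaRect(cv2.findNonZero(m)); b=cv2.boxPoints(r)
    z={'carrier':.012,'light_box':.04,'reader':.052,'tube_rack':.095}[t]
    w=ray("top",b,z); print(t,round(float(d['conf']),2),np.round(r[0]),np.round(w[:,:2].mean(0),3),'sides',[(round(float(np.hypot(*e)),3),round(float(np.degrees(np.arctan2(e[1],e[0])))%180,1)) for e in np.diff(w[:3,:2],axis=0)])
cr=lambda x,y:cv2.resize(a[y-50:y+50,x-66:x+66],(400,300),interpolation=cv2.INTER_CUBIC)
cv2.imwrite("pics/m.png",np.vstack([np.hstack([cr(130,137),cr(248,137)]),np.hstack([cr(402,140),cr(162,255)])])[:,:,::-1])
go([.557,.33,.25])
E
```

```text
carrier 0.94 [162. 253.] [0.253 0.235] sides [(0.167, 0.2), (0.112, 88.8)]
carrier 0.8 [132. 136.] [0.555 0.328] sides [(0.112, 109.8), (0.167, 20.4)]
light_box 0.83 [248. 138.] [0.548 0.024] sides [(0.205, 170.0), (0.153, 78.9)]
reader 0.95 [402. 142.] [ 0.541 -0.357] sides [(0.097, 103.3), (0.045, 10.9)]
reader 0.55 [188. 160.] [0.487 0.171] sides [(0.19, 0.9), (0.046, 89.7)]
tube_rack 0.55 [187. 160.] [0.481 0.162] sides [(0.18, 2.0), (0.045, 90.9)]
shift [ 4.197 -4.339  0.022] turn 0 at [ 0.1477 -0.4777  0.2533] clock 1.15 q6 [-1.27  0.24  0.01  1.34  0.    1.57]
```

View pics/m.png

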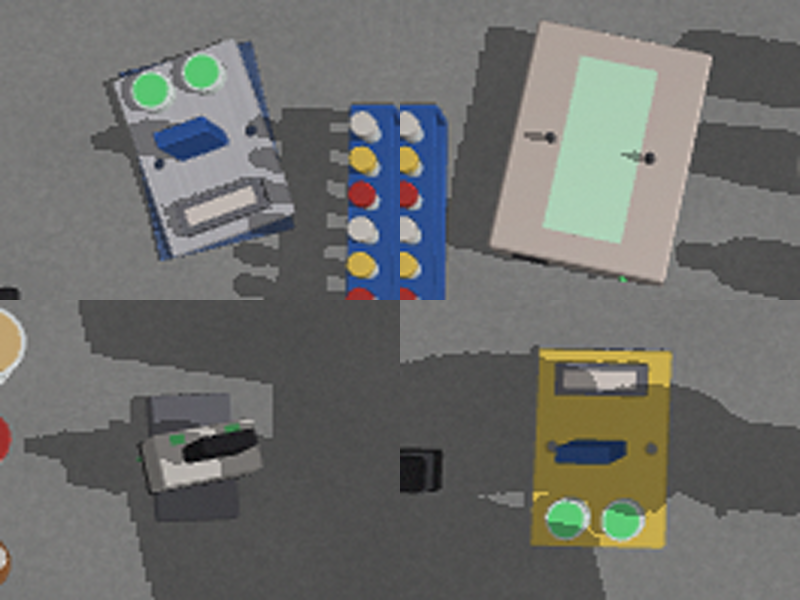

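Crop check: the grey plate at top (130,137) has its dishes up-left (far end), the blue fin in the middle and the block at the bottom. This is the carrier, and the other one is plainly yellow. The light box pins sit on its long-side middle, and the reader stands on the grey dock. The poses I measured:

| Thing | Position (m) | Yaw |
|---|---|---|
| Carrier | (0.556, 0.330) | 20° |
| Light box | (0.549, 0.025) | −10° |

Now I'll move over.

```bash
R1='1 .967 -1 0 0;1 .967 -1 0 0;1 .967 -1 0 0;1 .967 -1 0 0'
python3 -m creep '1 .967 -1 0 0;1 .967 -1 0 0;1 .967 -1 0 0;1 .967 -1 0 0' && python3 -m creep '1 .967 -1 0 0;1 .967 -1 0 0;1 .967 -1 0 0;1 .967 -1 0 0' && python3 -m creep '1 .967 -1 0 0;1 .967 -1 0 0;1 .967 -1 0 0;1 .967 -1 0 0' && python3 -m creep '1 .967 -1 0 0;1 .967 -1 0 0;1 .967 -1 0 0;1 .967 -1 0 0'
python3 -c "
from h import *
go([.556,.33,.25],np.radians(20.4))"
```

```text
clock: 1.65
eef_pos: [0.2425, -0.2889, 0.2535]
tool_rot: [0.989, 0.151, 0.0, -0.0]
ft_force: [1.5, -0.2, 0.1]
grip_width: 0.0855
grasp_force: 0.0
clock: 2.15
eef_pos: [0.3372, -0.1027, 0.2536]
tool_rot: [0.988, 0.152, 0.001, -0.0]
ft_force: [-0.8, -0.8, -0.6]
grip_width: 0.0853
grasp_force: 0.0
clock: 2.65
eef_pos: [0.4317, 0.0838, 0.2532]
tool_rot: [0.988, 0.151, 0.0, -0.0]
ft_force: [-0.6, -0.2, -0.0]
grip_width: 0.0856
grasp_force: 0.0
clock: 3.15
eef_pos: [0.5423, 0.2227, 0.2527]
tool_rot: [0.982, 0.186, -0.004, -0.017]
ft_force: [0.2, 0.4, 0.7]
grip_width: 0.0855
grasp_force: 0.0
shift [ 0.346 -0.631  0.04 ] turn -0.494 at [0.5423 0.2227 0.2527] clock 3.15 q6 [0.37 0.42 0.25 1.41 0.04 3.14]
```

```bash

python3 -m creep '1 .3 -.6 0 -.494;1 .3 -.6 0 -.494;1 .3 -.6 0 -.494;1 .3 -.6 0 -.494;1 .3 -.6 0 -.494;1 .3 -.6 0 -.494;1 .3 -.6 0 -.494;1 .3 -.6 0 -.494;1 .3 -.6 0 -.494;1 .3 -.6 0 -.494'
python3 - <<'E'
from h import *
go([.556,.33,.25],np.radians(20.4))
p=camera_params("wrist");print(p)
a=camera("wrist");cv2.imwrite("pics/w1.png",a[:,:,::-1])
X=lambda x,y,z:np.array([.556,.33,.004])+R.from_euler('z',20.4,degrees=True).apply([x,y,z])
print(np.round(proj("wrist",[X(-.082,-.055,.008),X(.082,-.055,.008),X(.082,.055,.008),X(-.082,.055,.008),X(0,.042,.008),X(0,-.042,.008),X(.058,.023,.021),X(.058,-.023,.021),X(0,0,.062)],p)).tolist())
for t in("carrier","dish_pair"): print(t,[(np.round(d['at'],4).tolist(),round(float(d['conf']),2)) for d in spot_point(t,"wrist")])
E
```

```text
clock: 4.4
eef_pos: [0.5502, 0.3214, 0.2562]
tool_rot: [0.572, 0.82, 0.009, -0.015]
ft_force: [0.2, 0.3, -0.1]
grip_width: 0.0856
grasp_force: 0.0
shift [0.039 0.056 0.043] turn -0.001 at [0.5502 0.3214 0.2562] clock 4.4 q6 [0.51 0.52 0.42 1.47 0.04 1.73]
{'camera_matrix': array([[307.39639613,   0.        , 261.0200097 ],
       [  0.        , 307.39639613, 198.22494274],
       [  0.        ,   0.        ,   1.        ]]), 'eye': array([0.5253079 , 0.39293817, 0.3804234 ]), 'attitude': array([0.97443483, 0.17451661, 0.02389457, 0.13946241])}
[[202.0, 211.0], [332.0, 211.0], [338.0, 122.0], [197.0, 122.0], [268.0, 133.0], [267.0, 201.0], [318.0, 151.0], [316.0, 189.0], [268.0, 178.0]]
carrier [([0.2491, 0.2354, 0.0014], 0.81), ([0.5522, 0.331, 0.0041], 0.75)]
dish_pair [([0.61, 0.347, 0.0225], 0.66), ([0.5503, 0.0255, -0.0024], 0.3)]
```

View pics/w1.png

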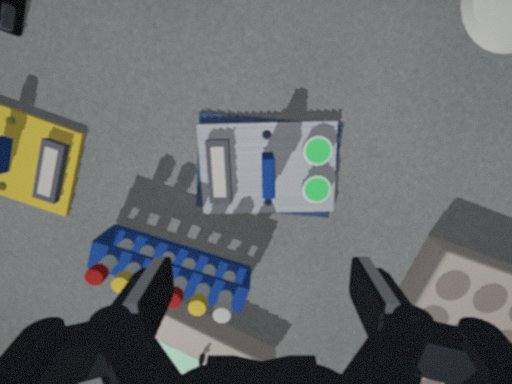

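The close wrist view shows the grey plate with dishes at (317,150) and (316,190), holes at (267,134) and (267,202), the block at (219,170) and the blue fin at (268,175). All lie within about 1 px of my model. The tool picked up a slight tilt when joint 6 ran to its limit, so I'll check that.

```bash

python3 -m creep '1 .039 .056 0 0;1 .039 .056 0 0'
cat >> h.py <<'E'
def tilt():
    z=R.from_quat(telemetry.get_obs()['tool_rot']).apply([0,0,1]); print('tool z tilt deg x,y',np.round(np.degrees(z[:2]),2))
E
python3 -c "
from h import *
go([.556,.33,.25],np.radians(20.4));tilt()"
```

```text
clock: 4.8
eef_pos: [0.5565, 0.3306, 0.2564]
tool_rot: [0.572, 0.82, 0.009, -0.015]
ft_force: [0.2, -0.3, 0.2]
grip_width: 0.0854
grasp_force: 0.0
shift [-0.004 -0.005  0.042] turn -0.001 at [0.5565 0.3306 0.2564] clock 4.8 q6 [0.52 0.54 0.46 1.48 0.04 1.74]
tool z tilt deg x,y [-0.79  1.87]
```

```bash

python3 -m creep '1 0 -.03 .4 0;1 0 -.03 .7 0;1 0 -.03 .9 0;1 0 -.03 .9 0'
python3 -c "
from h import *
go([.556,.33,.052],np.radians(20.4))"
```

```text
clock: 5.3
eef_pos: [0.548, 0.3317, 0.1185]
tool_rot: [0.572, 0.82, 0.006, -0.016]
ft_force: [-0.4, 0.3, 0.2]
grip_width: 0.0854
grasp_force: 0.0
shift [-0.044  0.05   0.442] turn -0.001 at [0.548  0.3317 0.1185] clock 5.3 q6 [0.53 0.6  0.2  1.17 0.04 1.75]
```

```bash

python3 -m creep '1 -.044 .05 0 0;1 -.044 .05 .2 0;1 -.044 .05 .35 0;1 -.044 .05 .442 0;1 -.044 .05 .442 0'
python3 -c "
from h import *
go([.556,.33,.052],np.radians(20.4));tilt()"
```

```text
clock: 5.92
eef_pos: [0.5588, 0.3311, 0.0554]
tool_rot: [0.572, 0.82, 0.009, -0.015]
ft_force: [-0.5, -0.4, -0.2]
grip_width: 0.0853
grasp_force: 0.0
shift [-0.001 -0.02   0.023] turn -0.001 at [0.5588 0.3311 0.0554] clock 5.92 q6 [0.52 0.67 0.14 1.04 0.04 1.74]
tool z tilt deg x,y [-0.79  1.86]
```

```bash

python3 -m creep '1 0 -.02 .023 0;1 0 -.02 .023 0;0 0 -.02 .023 0;0 0 -.02 .023 0;0 0 -.02 .023 0;0 0 -.02 .023 0;0 0 -.02 .023 0;0 0 -.02 .023 0;0 0 -.02 .023 0'
python3 -c "
from h import *
go([.556,.33,.052],np.radians(20.4))"
```

```text
clock: 7.05
eef_pos: [0.5556, 0.3304, 0.0519]
tool_rot: [0.572, 0.82, 0.009, -0.015]
ft_force: [0.0, -0.0, 0.7]
grip_width: 0.0129
grasp_force: 59.5
shift [-0.003  0.002 -0.001] turn -0.001 at [0.5556 0.3304 0.0519] clock 7.05 q6 [0.52 0.67 0.13 1.03 0.04 1.74]
```

```bash

python3 -c "
from h import *
go([.556,.33,.20])"
python3 -m creep '0 -.02 0 -.15 0;0 -.03 0 -.5 0;0 -.035 0 -.98 0;0 -.035 0 -.98 0;0 -.035 0 -.98 0;0 -.035 0 -.98 0'
python3 -c "
from h import *
go([.549,.025,.20],np.radians(-10))"
```

```text
shift [ 0.032  0.    -0.987] turn 0 at [0.5556 0.3304 0.0519] clock 7.05 q6 [0.52 0.67 0.13 1.03 0.04 1.74]
clock: 7.8
eef_pos: [0.5579, 0.3198, 0.1952]
tool_rot: [0.572, 0.82, 0.007, -0.016]
ft_force: [-0.3, 0.2, -2.2]
grip_width: 0.0132
grasp_force: 59.0
shift [-1.822 -0.736 -0.089] turn 0.168 at [0.5579 0.3198 0.1952] clock 7.8 q6 [0.51 0.56 0.33 1.34 0.04 1.72]
```

```bash

python3 -m creep '0 -.15 -.06 -.04 0;0 -.4 -.16 -.05 0;0 -.7 -.28 -.05 0;0 -.92 -.37 -.05 0;0 -.92 -.37 -.05 0'
python3 -m creep '0 -.25 -.1 0 .04;0 -.5 -.2 0 .08;0 -.75 -.3 0 .13;0 -.9 -.36 0 .168;0 -.9 -.36 0 .168;0 -.9 -.36 0 .168'
python3 - <<'E'
from h import *
go([.549,.025,.20],np.radians(-10));tilt()
b=camera("top");cv2.imwrite("pics/t2.png",cv2.resize(b[70:220,150:350],(800,600),interpolation=cv2.INTER_CUBIC)[:,:,::-1])
a=camera("wrist");cv2.imwrite("pics/w2.png",a[:,:,::-1])
for c in("top","wrist","scene"):
 if c=="scene":camera("scene")
 for t in("carrier","dish_pair","light_box"): print(c,t,[(np.round(d['at'],4).tolist(),round(float(d['conf']),2)) for d in spot_point(t,c)])
E
```

```text
clock: 8.43
eef_pos: [0.554, 0.1679, 0.1999]
tool_rot: [0.574, 0.819, 0.008, -0.016]
ft_force: [0.3, -0.5, -2.6]
grip_width: 0.0132
grasp_force: 59.0
clock: 9.18
eef_pos: [0.5509, 0.027, 0.1961]
tool_rot: [0.765, 0.643, 0.005, -0.017]
ft_force: [0.3, -0.1, -3.2]
grip_width: 0.0135
grasp_force: 59.1
shift [-0.015 -0.011 -0.026] turn 0.001 at [0.5509 0.027  0.1961] clock 9.18 q6 [0.03 0.38 0.05 1.25 0.03 1.78]
tool z tilt deg x,y [-0.85  1.89]
top carrier [([0.2523, 0.2387, -0.0022], 0.74)]
top dish_pair [([0.193, 0.2358, 0.0139], 0.88)]
top light_box [([0.6223, -0.18, -0.0007], 0.17)]
wrist carrier [([0.5491, 0.0304, 0.146], 0.77), ([0.5464, -0.172, 0.0021], 0.4)]
wrist dish_pair [([0.6066, 0.0127, 0.1661], 0.68)]
wrist light_box [([0.5482, 0.0262, 0.0001], 0.92)]
scene carrier [([0.2514, 0.2388, 0.0014], 0.84), ([0.546, -0.3631, 0.0107], 0.73), ([0.5506, 0.0267, 0.1499], 0.62)]
scene dish_pair [([0.1936, 0.2358, 0.0205], 0.71), ([0.6089, 0.0125, 0.169], 0.67)]
scene light_box [([0.546, 0.0265, 0.0006], 0.78)]
```

View pics/w2.png

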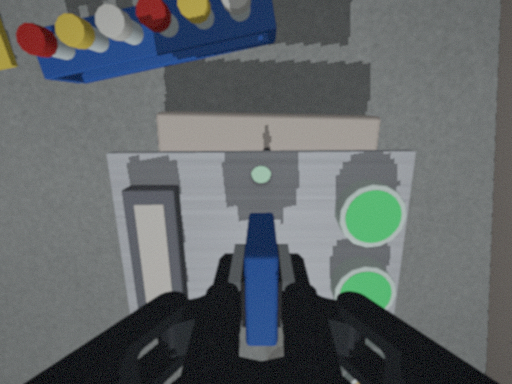

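The wrist view shows the carrier held level, its near hole at (261,174). Behind it are the box edge at rows 113–117 and a pin at about (267,150). Next I'll fit the box pose to the first clean images and locate the hole.

```bash
cat > fit.py <<'E'
from h import *
from scipy.optimize import minimize
def edgefit(views,dims,z,x0):
    """fit (x,y,yaw) of a horizontal rectangle at height z to image gradients; views: [(img,params)]"""
    gs=[]
    for im,p in views:
        g=cv2.GaussianBlur(im,(0,0),1.0).astype(float); gx=cv2.Sobel(g,-1,1,0);gy=cv2.Sobel(g,-1,0,1)
        gs.append((np.sqrt((gx**2+gy**2).sum(2)).astype(np.float32),p))
    t=np.linspace(-.95,.95,80);o=np.ones(80);hx,hy=dims[0]/2,dims[1]/2
    L=np.r_[np.c_[t*hx,o*hy],np.c_[t*hx,-o*hy],np.c_[o*hx,t*hy],np.c_[-o*hx,t*hy]]
    def f(v):
        c,s=np.cos(v[2]),np.sin(v[2]);P=np.c_[v[0]+c*L[:,0]-s*L[:,1],v[1]+s*L[:,0]+c*L[:,1],np.full(len(L),z)]
        return -sum(np.sqrt(cv2.remap(g,*[a.astype(np.float32).reshape(-1,1) for a in proj("",P,p).T],cv2.INTER_LINEAR)).mean() for g,p in gs)
    best=min((minimize(f,np.array(x0)+d,method='Nelder-Mead',options=dict(initial_simplex=np.array(x0)+d+np.r_[np.zeros((1,3)),np.diag([.004,.004,.03])])) for d in np.array([[0,0,0],[.003,0,0],[-.003,0,0],[0,.003,.01],[0,-.003,-.01]])),key=lambda r:r.fun)
    return best.x,best.fun
E
python3 - <<'E'
from fit import *
T=(cv2.imread("pics/top.png"),camera_params("top"));S=(cv2.imread("pics/scene.png"),camera_params("scene"))
for n,v in(("top",[T]),("scene",[S]),("both",[T,S])):
  x,f=edgefit(v,(.2,.15),.04,[.548,.0255,np.radians(-10)]);print(n,np.round(x[:2],4),np.degrees(x[2]).round(2),round(f,2))
# pins: dark spots in top
p=ray("top",[[231.2,132.7],[264.2,139.3]],.05)[:,:2];print('pins',np.round(p,4),p.mean(0),np.degrees(np.arctan2(*(p[0]-p[1])[::-1]))-90)
o=telemetry.get_obs();r=R.from_quat(o['tool_rot']);y=r.apply([0,1,0]);ya=np.arctan2(y[1],y[0]);print('tool yaw',np.degrees(ya)%180)
zc=o['eef_pos'][2]-.048
u=np.array([-np.sin(ya),np.cos(ya)]);u*=np.sign(u[1])
h=ray("wrist",[261,174],zc+.006)[0];print('hole',h,'fin offset/closing', (h[:2]-o['eef_pos'][:2])@u,(h[:2]-o['eef_pos'][:2])@y[:2])
W=(cv2.imread("pics/w2.png"),camera_params("wrist"))
print('box far corners from wrist',ray("wrist",[[158,113],[378,117]],.04)[:,:2].round(4))
print('carrier corners wrist',ray("wrist",[[108,153],[414,151]],zc+.008)[:,:2].round(4))
E
```

```text
top [0.5509 0.0225] -10.93 -17.14
scene [0.5526 0.0212] -10.69 -16.28
both [0.5516 0.0221] -10.99 -33.02
pins [[ 0.5572  0.0647]
 [ 0.5418 -0.0177]] [0.54951266 0.02348155] -10.570649693094595
tool yaw 170.03617934008503
hole [0.55879455 0.06740601 0.15458157] fin offset/closing 0.041503666218459544 0.00042549207195673264
box far corners from wrist [[0.472  0.1131]
 [0.6622 0.0766]]
carrier corners wrist [[0.4798 0.0929]
 [0.6404 0.0665]]
```

```bash
python3 -c "
from h import *
go([.5515,.022,.116],np.radians(-10.9))"
```

```text
shift [-0.046  0.018  0.536] turn 0.005 at [0.5512 0.0266 0.1966] clock 9.78 q6 [0.03 0.38 0.05 1.25 0.03 1.78]
```

```bash

python3 -m creep '0 -.046 .018 .1 .005;0 -.046 .018 .3 .005;0 -.046 .018 .45 .005;0 -.046 .018 .536 .005;0 -.046 .018 .536 .005;0 -.046 .018 .536 .005'
python3 - <<'E'
from h import *
go([.5515,.022,.116],np.radians(-10.9));tilt()
a=camera("wrist");s=camera("scene");print(proj("scene",[.56,.063,.06]),proj("scene",[.543,-.02,.06]))
cv2.imwrite("pics/w3.png",a[:,:,::-1]);cv2.imwrite("pics/s3.png",s[:,:,::-1])
cv2.imwrite("pics/m3.png",np.hstack([cv2.resize(a[60:240,100:220+200],(520,360))[:, :400],cv2.resize(s[150:290,200:340],(360,360))])[:,:,::-1] if 0 else cv2.resize(a[90:240,160:360],(800,600),interpolation=cv2.INTER_CUBIC)[:,:,::-1])
E
```

```text
clock: 10.52
eef_pos: [0.5522, 0.0218, 0.1167]
tool_rot: [0.771, 0.637, 0.006, -0.016]
ft_force: [-0.1, -0.2, -3.6]
grip_width: 0.0133
grasp_force: 59.0
shift [ 0.    -0.005  0.005] turn 0.0 at [0.5522 0.0218 0.1167] clock 10.53 q6 [ 0.02  0.45 -0.07  1.07  0.03  1.78]
tool z tilt deg x,y [-0.71  1.86]
[[291.16021814 215.73993993]] [[255.76395704 215.93514506]]
```

View pics/m3.png

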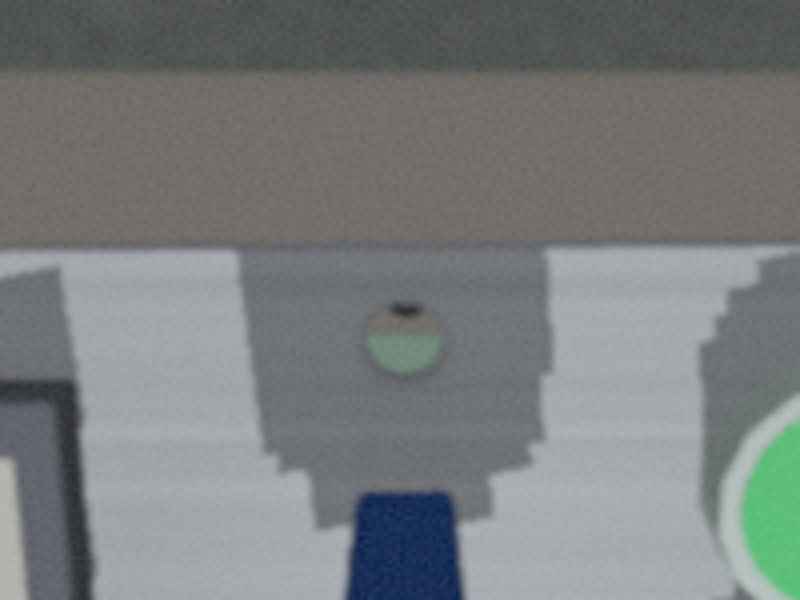

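Through the hole at crop (404,340) the dark pin tip shows at the upper rim (405,309). That is expected from the oblique view and aligned sideways. Next is the relative offset from the edges.

```bash
python3 - <<'E'
from h import *
o=telemetry.get_obs();ya=np.radians(-10.9);u=np.array([-np.sin(ya),np.cos(ya)]);e=np.array([np.cos(ya),np.sin(ya)]);c=o['eef_pos'][:2]
px=lambda x,y:[160+x/4,90+y/4]
zt=o['eef_pos'][2]-.048+.008
def L(n,p,z):
    w=ray("wrist",px(*p),z)[0,:2]-c;print(n,'along y %.4f x %.4f'%(w@u,w@e))
L('box edge (want 75)',(404,70),.04);L('car edge (want 55)',(404,247),zt);L('hole (want 42)',(404,340),zt)
L('pin tip',(405,309),.058);L('boxedge l',(0,73),.04);L('boxedge r',(800,70),.04);L('caredge l',(60,250),zt);L('caredge r',(780,246),zt)
p=camera_params("wrist");print(p['eye'],proj("wrist",np.r_[c+u*.042,.058]),proj("wrist",np.r_[c+u*.042,zt-.008]))
E
```

```text
box edge (want 75) along y 0.0765 x -0.0002
car edge (want 55) along y 0.0540 x 0.0005
hole (want 42) along y 0.0414 x 0.0005
pin tip along y 0.0420 x 0.0003
boxedge l along y 0.0759 x -0.0639
boxedge r along y 0.0766 x 0.0615
caredge l along y 0.0534 x -0.0455
caredge r along y 0.0544 x 0.0502
[0.57030615 0.09679762 0.24078823] [[260.67650267 167.28244073]] [[260.31148368 170.96466622]]
```

```bash

python3 -m creep '0 .009 0 0 0;0 .008 0 .04 0;0 .006 0 .08 0;0 .005 0 .12 0;0 .005 0 .12 0'
python3 -c "
from h import *
go([.5515,.0233,.088],np.radians(-10.9))"
```

```text
clock: 11.25
eef_pos: [0.5513, 0.0234, 0.0972]
tool_rot: [0.771, 0.637, 0.005, -0.017]
ft_force: [0.7, 1.0, -2.6]
grip_width: 0.0132
grasp_force: 58.9
shift [-0.002  0.002  0.062] turn 0.0 at [0.5513 0.0234 0.0972] clock 11.25 q6 [ 0.03  0.47 -0.1   1.02  0.03  1.79]
```

```bash

python3 -m creep '0 -.001 0 .02 0;0 -.001 0 .04 0;0 -.002 0 .055 0;0 -.002 0 .062 0;0 -.002 0 .062 0'
python3 -c "
from h import *
go([.5515,.0233,.088],np.radians(-10.9))"
```

```text
clock: 11.88
eef_pos: [0.5513, 0.0232, 0.0892]
tool_rot: [0.771, 0.637, 0.005, -0.017]
ft_force: [-1.0, 0.7, 1.6]
grip_width: 0.0131
grasp_force: 59.6
shift [0.001 0.001 0.008] turn 0.0 at [0.5513 0.0232 0.0892] clock 11.88 q6 [ 0.03  0.47 -0.11  1.    0.03  1.79]
```

```bash

python3 -m creep '0 0 0 .007 0;0 0 0 .013 0;0 0 0 .013 0;0 0 0 .013 0'
python3 - <<'E'
from h import *
go([.5515,.0233,.088]);tilt()
a=camera("wrist");cv2.imwrite("pics/w4.png",a[:,:,::-1])
s=camera("scene")
for c in("wrist","scene"):
 for t in("carrier","dish_pair"): print(c,t,[(np.round(d['at'],4).tolist(),round(float(d['conf']),2)) for d in spot_point(t,c)])
E
```

```text
clock: 12.38
eef_pos: [0.5511, 0.0232, 0.0887]
tool_rot: [0.771, 0.637, 0.005, -0.017]
ft_force: [-6.4, 0.0, 10.1]
grip_width: 0.0134
grasp_force: 60.8
shift [0.001 0.002 0.005] turn 0 at [0.5511 0.0232 0.0887] clock 12.38 q6 [ 0.03  0.47 -0.11  1.    0.03  1.79]
tool z tilt deg x,y [-0.73  1.86]
wrist carrier [([0.548, 0.0248, 0.0413], 0.65)]
wrist dish_pair [([0.6112, 0.0076, 0.0572], 0.95)]
scene carrier [([0.5524, 0.0233, 0.0398], 0.62), ([0.2532, 0.2372, 0.0018], 0.56)]
scene dish_pair [([0.1938, 0.2366, 0.0195], 0.94), ([0.6077, 0.0107, 0.0633], 0.59), ([0.4875, 0.1739, 0.0028], 0.24)]
```

```bash

python3 -m creep '0 0 0 -.004 0;1 0 0 -.004 0;1 0 0 -.004 0;1 0 0 -.004 0;1 0 0 -.004 0;1 0 0 -.004 0;1 .003 0 -.1 0;1 .015 0 -.5 0;1 .03 0 -.9 0;1 .03 0 -.9 0;1 .03 0 -.9 0'
python3 - <<'E'
from fit import *
go([.546,-.361,.22],np.radians(10.9));tilt()
a=camera("wrist");cv2.imwrite("pics/w5.png",a[:,:,::-1]);W=(a[:,:,::-1].copy(),camera_params("wrist"))
for z in(.048,.052,.056):
  x,f=edgefit([W],(.164,.11),z,[.551,.023,np.radians(-10.9)]);print(z,np.round(x[:2],4),np.degrees(x[2]).round(2),round(f,2))
x,f=edgefit([W],(.2,.15),.04,[.551,.023,np.radians(-10.9)]);print('box',np.round(x[:2],4),np.degrees(x[2]).round(2),round(f,2))
E
```

```text
clock: 14.05
eef_pos: [0.554, 0.0233, 0.2225]
tool_rot: [0.771, 0.637, 0.005, -0.017]
ft_force: [-0.9, -0.7, -1.1]
grip_width: 0.0857
grasp_force: 0.0
shift [-2.525  0.431 -0.066] turn -0.121 at [0.554  0.0233 0.2225] clock 14.05 q6 [0.03 0.37 0.11 1.32 0.03 1.79]
tool z tilt deg x,y [-0.73  1.86]
0.048 [0.5585 0.0211] -10.7 -8.37
0.052 [0.5639 0.0207] -10.47 -10.51
0.056 [0.5615 0.0212] -10.66 -9.78
box [0.5509 0.0238] -10.79 -10.15
```

View pics/w5.png

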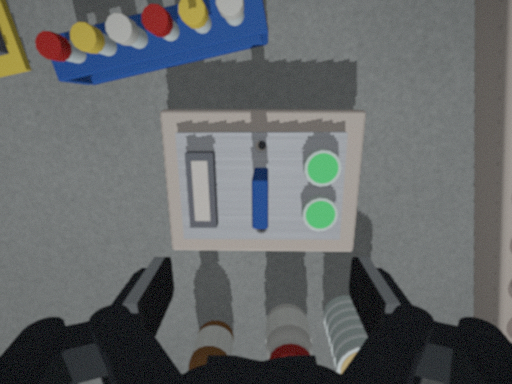

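Plate lies centred on the box with pin showing in the hole at (262,145), dishes at (322,168) and (320,214). I'll check its height and pose by point comparison and measure the reader.

```bash
python3 - <<'E'
from h import *
im=cv2.imread("pics/w5.png");p=camera_params("wrist")
hsv=cv2.cvtColor(im,cv2.COLOR_BGR2HSV);m=cv2.inRange(hsv,(50,150,100),(75,255,255))
n,l,st,ce=cv2.connectedComponentsWithStats(m);D=[(ce[i].round(1),st[i,4]) for i in range(1,n) if st[i,4]>200];print(D)
P=lambda x,y,z,c=(.5513,.0235),a=-10.8:np.array([*c,.04])+R.from_euler('z',a,degrees=True).apply([x,y,z])
print('model dishes',proj("",[P(.058,.023,.021),P(.058,-.023,.021)],p).round(1).tolist())
print('plate',proj("",[P(-.082,.055,.008),P(.082,.055,.008),P(.082,-.055,.008),P(-.082,-.055,.008)],p).round(1).tolist(),'hole',proj("",P(0,.042,.008),p).round(1))
g=cv2.cvtColor(im,cv2.COLOR_BGR2GRAY).astype(int)
print('row200 L',g[220,160:192].tolist());print('R',g[190,328:364].tolist());print('col300',g[105:140,290].tolist());print('col',g[230:256,290].tolist())
w=ray("",[d[0] for d in D],.061,p)[:,:2];print(w.round(4),w.mean(0),np.hypot(*(w[0]-w[1])))
# reader fin in clean top image
t=cv2.imread("pics/top.png");b=cv2.cvtColor(t,cv2.COLOR_BGR2GRAY)[120:165,380:425];mm=(b<28).astype(np.uint8)
n,l,st,ce=cv2.connectedComponentsWithStats(mm);i=1+st[1:,4].argmax();c=np.argwhere(l==i)[:,::-1]+[380,120];r=cv2.minAreaRect(c.astype(np.float32));print(r)
w=ray("top",cv2.boxPoints(r),.092)[:,:2];print(w.mean(0).round(4),[(np.hypot(*e).round(3),np.degrees(np.arctan2(e[1],e[0])).round(1)) for e in np.diff(w[:3],axis=0)])
E
```

```text
[]
model dishes [[323.3, 167.1], [320.6, 213.7]]
plate [[175.3, 130.8], [348.5, 131.1], [339.9, 238.7], [183.6, 237.3]] hole [[261.4 144.8]]
row200 L [123, 123, 121, 120, 126, 124, 123, 123, 125, 134, 150, 154, 159, 158, 160, 160, 161, 160, 163, 160, 158, 161, 160, 157, 162, 159, 161, 162, 159, 141, 113, 99]
R [109, 111, 112, 105, 108, 117, 125, 140, 156, 162, 163, 162, 164, 162, 159, 160, 161, 160, 160, 160, 158, 160, 159, 164, 161, 156, 157, 160, 155, 150, 136, 120, 121, 121, 125, 123]
col300 [74, 79, 79, 78, 91, 100, 117, 138, 153, 161, 158, 159, 157, 161, 156, 147, 123, 113, 110, 108, 109, 108, 106, 108, 109, 107, 114, 134, 162, 167, 167, 163, 158, 161, 163]
col [159, 162, 161, 163, 163, 164, 162, 162, 159, 159, 158, 159, 159, 159, 159, 162, 159, 158, 162, 162, 154, 118, 92, 79, 77, 83]Traceback (most recent call last):
  File "<stdin>", line 10, in <module>
  File "h.py", line 7, in ray
    d=np.c_[px,np.ones(len(px))]@np.linalg.inv(p['camera_matrix']).T
      ~~~~~~~~~~~~~~~~~~~~~~~~~~^~~~~~~~~~~~~~~~~~~~~~~~~~~~~~~~~~~~
ValueError: matmul: Input operand 1 has a mismatch in its core dimension 0, with gufunc signature (n?,k),(k,m?)->(n?,m?) (size 3 is different from 1)
```

```bash

python3 -m creep '1 -.9 .15 0 0;1 -.9 .15 0 0;1 -.9 .15 0 0' && python3 -m creep '1 -.8 .14 0 0;1 -.8 .14 0 0;1 -.8 .14 0 0' && python3 -m creep '1 -.65 .14 0 -.121;1 -.65 .14 0 -.121;1 -.65 .14 0 -.121;1 -.65 .14 0 -.121'
python3 - <<'E'
from fit import *
go([.546,-.361,.22],np.radians(10.9));tilt()
t=cv2.imread("pics/top.png");b=cv2.cvtColor(t,cv2.COLOR_BGR2GRAY)[120:165,380:425];mm=(b<28).astype(np.uint8)
n,l,st,ce=cv2.connectedComponentsWithStats(mm);i=1+st[1:,4].argmax();c=np.argwhere(l==i)[:,::-1]+[380,120];r=cv2.minAreaRect(c.astype(np.float32))
w=ray("top",cv2.boxPoints(r),.092)[:,:2];print(w.mean(0).round(4),[(np.hypot(*e).round(3),np.degrees(np.arctan2(e[1],e[0])).round(1)) for e in np.diff(w[:3],axis=0)])
a=camera("wrist");p=camera_params("wrist")
print([(np.round(d['at'],4).tolist(),round(float(d['conf']),2)) for d in spot_point("reader","wrist")])
P=lambda x,y,z:np.array([.546,-.361,.012])+R.from_euler('z',10.9,degrees=True).apply([x,y,z])
q=proj("",[P(sx*.022,sy*.042,.04) for sx,sy in((1,1),(1,-1),(-1,-1),(-1,1))]+[P(sx*.007,sy*.022,.08) for sx,sy in((1,1),(1,-1),(-1,-1),(-1,1))],p);print(q.round(0).tolist())
s=camera("scene")
w0=a[60:360,60:460];cv2.imwrite("pics/m6.png",np.vstack([cv2.resize(w0,(400,300)),cv2.resize(s[160:280,200:360],(400,300),interpolation=cv2.INTER_CUBIC)])[:,:,::-1]);cv2.imwrite("pics/w6.png",a[:,:,::-1])
E
```

```text
clock: 14.48
eef_pos: [0.5489, -0.1166, 0.2151]
tool_rot: [0.772, 0.635, 0.003, -0.018]
ft_force: [1.1, 0.5, -0.6]
grip_width: 0.0851
grasp_force: 0.0
clock: 14.85
eef_pos: [0.5472, -0.2382, 0.2112]
tool_rot: [0.773, 0.635, 0.004, -0.018]
ft_force: [-0.1, -0.2, -0.4]
grip_width: 0.0854
grasp_force: 0.0
clock: 15.35
eef_pos: [0.5505, -0.3331, 0.2091]
tool_rot: [0.637, 0.771, 0.008, -0.017]
ft_force: [-1.0, 0.3, -0.4]
grip_width: 0.0852
grasp_force: 0.0
shift [-0.174 -0.065 -0.078] turn 0.0 at [ 0.5505 -0.3331  0.2091] clock 15.35 q6 [-0.55  0.58  0.4   1.42  0.02  0.83]
tool z tilt deg x,y [-0.91  1.98]
[ 0.5396 -0.3515] [(np.float64(0.046), np.float64(-78.7)), (np.float64(0.016), np.float64(-171.0))]
[([0.5464, -0.3609, 0.0149], 0.85)]
[[274.0, 176.0], [273.0, 258.0], [229.0, 257.0], [227.0, 176.0], [257.0, 210.0], [257.0, 258.0], [241.0, 258.0], [240.0, 210.0]]
```

View pics/m6.png

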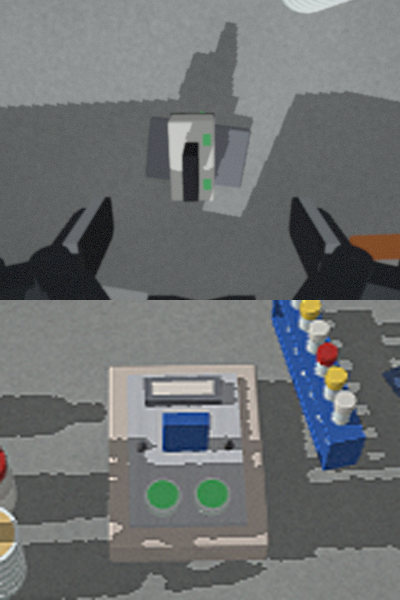

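Lower crop: the carrier lies flat and centred on the box with a pin in each hole at (141,445) and (229,445). Upper crop: the reader is at its predicted place (body 168–215 × 114–200) with its fin upright. Descending to grip it.

```bash

python3 -m creep '1 -.174 -.06 0 0;1 -.174 -.06 0 0;1 -.174 -.06 0 0'
python3 -c "
from h import *
go([.547,-.361,.12],np.radians(10.9));go([.547,-.361,.08],np.radians(10.9))"
```

```text
clock: 15.88
eef_pos: [0.5469, -0.3611, 0.2095]
tool_rot: [0.636, 0.771, 0.008, -0.016]
ft_force: [0.2, 0.4, -0.4]
grip_width: 0.0851
grasp_force: 0.0
shift [-0.02   0.006  0.597] turn 0.0 at [ 0.5469 -0.3611  0.2095] clock 15.88 q6 [-0.59  0.6   0.44  1.44  0.02  0.79]
shift [-0.03   0.008  0.863] turn 0.0 at [ 0.5469 -0.3611  0.2095] clock 15.88 q6 [-0.59  0.6   0.44  1.44  0.02  0.79]
```

```bash

python3 -m creep '1 -.01 .003 .3 0;1 -.02 .006 .6 0;1 -.025 .007 .75 0;1 -.03 .008 .863 0;1 -.03 .008 .863 0;1 -.03 .008 .863 0'
python3 -c "
from h import *
go([.547,-.361,.08],np.radians(10.9))"
```

```text
clock: 16.62
eef_pos: [0.5478, -0.3624, 0.0812]
tool_rot: [0.637, 0.771, 0.008, -0.015]
ft_force: [0.5, -0.9, 0.2]
grip_width: 0.0856
grasp_force: 0.0
shift [ 0.01  -0.003  0.009] turn 0.0 at [ 0.5478 -0.3624  0.0812] clock 16.62 q6 [-0.59  0.68  0.24  1.16  0.02  0.79]
```

```bash

python3 -m creep '1 .01 0 .007 0;0 .01 0 .007 0;0 .01 0 .007 0;0 .01 0 .007 0;0 .01 0 .007 0;0 .01 0 .007 0;0 .01 0 .007 0;0 .01 0 .007 0'
python3 -c "
from h import *
tilt();go([.547,-.361,.08],np.radians(10.9));go([.547,-.361,.225])"
```

```text
clock: 17.62
eef_pos: [0.5465, -0.3607, 0.0788]
tool_rot: [0.637, 0.771, 0.008, -0.016]
ft_force: [-0.3, 0.7, -0.3]
grip_width: 0.0134
grasp_force: 61.7
tool z tilt deg x,y [-0.81  1.86]
shift [-0.002  0.003 -0.008] turn -0.0 at [ 0.5465 -0.3607  0.0788] clock 17.62 q6 [-0.59  0.68  0.23  1.15  0.02  0.79]
shift [ 0.031 -0.005 -0.974] turn 0 at [ 0.5465 -0.3607  0.0788] clock 17.62 q6 [-0.59  0.68  0.23  1.15  0.02  0.79]
```

```bash

python3 -m creep '0 .003 0 -.1 0;0 .015 0 -.45 0;0 .025 0 -.8 0;0 .031 0 -.974 0;0 .031 0 -.974 0;0 .031 0 -.974 0'
python3 -c "
from h import *
go([.608,.0126,.225],np.radians(-10.8))"
```

```text
clock: 18.38
eef_pos: [0.5471, -0.3604, 0.2234]
tool_rot: [0.637, 0.771, 0.008, -0.017]
ft_force: [0.9, 0.1, -3.9]
grip_width: 0.0132
grasp_force: 61.6
shift [2.364 0.869 0.067] turn 0.121 at [ 0.5471 -0.3604  0.2234] clock 18.38 q6 [-0.59  0.6   0.47  1.48  0.02  0.79]
```

```bash

python3 -m creep '0 .15 .06 0 0;0 .4 .15 0.01 0;0 .65 .24 .02 0;0 .9 .33 .025 0;0 .9 .33 .025 0' && python3 -m creep '0 .2 .07 0 0;0 .5 .18 0.01 0;0 .75 .27 .02 0;0 .9 .33 .025 0;0 .9 .33 .025 0' && python3 -m creep '0 .2 .07 0 .04;0 .4 .15 0.01 .08;0 .56 .21 .017 .121;0 .56 .21 .017 .121;0 .56 .21 .017 .121'
python3 - <<'E'
from h import *
a=camera("wrist");p=camera_params("wrist");tilt();go([.608,.0126,.138],np.radians(-10.8))
for t in("reader","dish_pair","carrier"):print(t,[(np.round(d['at'],4).tolist(),round(float(d['conf']),2)) for d in spot_point(t,"wrist")])
cv2.imwrite("pics/w7.png",a[:,:,::-1])
s=camera("scene")
for t in("reader","dish_pair","carrier"):print(t,[(np.round(d['at'],4).tolist(),round(float(d['conf']),2)) for d in spot_point(t,"scene")])
cv2.imwrite("pics/m7.png",np.hstack([cv2.resize(a,(450,340)),cv2.resize(s[100:270,190:365],(350,340))])[:,:,::-1])
E
```

```text
clock: 19.0
eef_pos: [0.5705, -0.2143, 0.224]
tool_rot: [0.635, 0.773, 0.008, -0.018]
ft_force: [0.0, -0.7, -2.5]
grip_width: 0.0131
grasp_force: 61.3
clock: 19.62
eef_pos: [0.5935, -0.0749, 0.2248]
tool_rot: [0.636, 0.772, 0.007, -0.017]
ft_force: [-0.7, -0.5, -2.5]
grip_width: 0.0129
grasp_force: 61.4
clock: 20.25
eef_pos: [0.6086, 0.0104, 0.2255]
tool_rot: [0.771, 0.637, 0.004, -0.017]
ft_force: [-0.3, -0.4, -2.4]
grip_width: 0.0132
grasp_force: 61.3
tool z tilt deg x,y [-0.86  1.82]
shift [-0.002  0.005  0.585] turn -0.001 at [0.6086 0.0102 0.2257] clock 20.3 q6 [0.   0.48 0.28 1.39 0.03 1.76]
reader [([0.6098, 0.0088, 0.1581], 0.91)]
dish_pair []
carrier [([0.5467, 0.0233, 0.0398], 0.61)]
reader [([0.6068, 0.008, 0.1576], 0.61)]
dish_pair [([0.1946, 0.2374, 0.0214], 0.7), ([0.6078, 0.0068, 0.1566], 0.25)]
carrier [([0.5493, 0.0203, 0.0424], 0.95), ([0.2506, 0.2354, -0.0024], 0.84)]
```

View pics/m7.png

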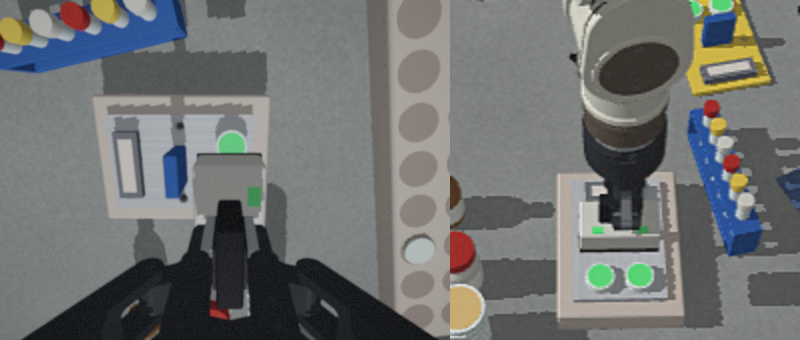

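Reader is level above the box; in the wrist pane it hides the near dish, in the scene pane it stands over the dish end. Lowering.

```bash

python3 -m creep '0 0 0.003 .2 0;0 0 .004 .35 0;0 0 .005 .45 0;0 0 .005 .53 0;0 0 .005 .53 0;0 0 .005 .53 0'
python3 - <<'E'
from h import *
a=camera("wrist");p=camera_params("wrist");tilt();go([.608,.0126,.138],np.radians(-10.8))
for t in("reader","carrier"):print(t,[(np.round(d['at'],4).tolist(),round(float(d['conf']),2)) for d in spot_point(t,"wrist")])
cv2.imwrite("pics/w8.png",a[:,:,::-1])
P=lambda x,y,z,c=(.5513,.0235,.04):np.array(c)+R.from_euler('z',-10.8,degrees=True).apply([x,y,z])
print('dish L',proj("",P(.058,.023,.021),p),'reader top far corners',proj("",[P(sx*.022,.042,h,(*telemetry.get_obs()['eef_pos'][:2],telemetry.get_obs()['eef_pos'][2]-.0668)) for h in(.04,0) for sx in(-1,1)],p).round(1).tolist(),'plate',proj("",[P(-.082,.055,.008),P(.082,.055,.008),P(0,.042,.008)],p).round(1).tolist())
s=camera("scene");cv2.imwrite("pics/m8.png",np.hstack([cv2.resize(a[80:330,130:380],(500,500),interpolation=cv2.INTER_CUBIC),cv2.resize(s[150:300,230:320],(300,500),interpolation=cv2.INTER_CUBIC)])[:,:,::-1])
E
```

```text
clock: 21.4
eef_pos: [0.6092, 0.014, 0.1476]
tool_rot: [0.771, 0.637, 0.006, -0.016]
ft_force: [0.3, -0.1, -2.1]
grip_width: 0.0135
grasp_force: 61.3
tool z tilt deg x,y [-0.69  1.86]
shift [-0.013 -0.006  0.065] turn -0.0 at [0.6093 0.014  0.1477] clock 21.45 q6 [0.01 0.52 0.15 1.2  0.03 1.77]
reader [([0.6092, 0.0102, 0.082], 0.77)]
carrier []
dish L [[260.28160054 188.53223526]] reader top far corners [[215.5, 179.2], [303.1, 179.6], [225.7, 164.8], [295.9, 165.0]] plate [[68.0, 140.5], [294.1, 140.9], [181.6, 158.6]]
```

View pics/m8.png

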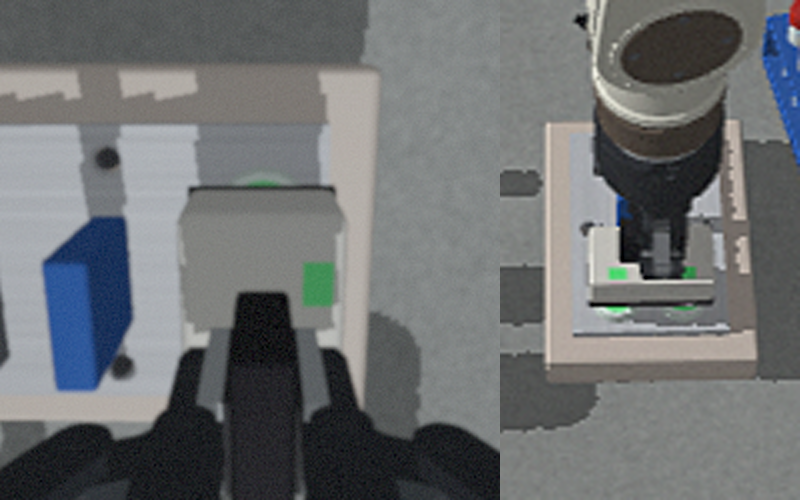

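The near hole is at crop (107,157), within about 1 mm of the model. The reader's far underside edge is at row 188, about 9 px nearer than predicted, so it sits a few mm towards −y in the grip. I'll compute that offset.

```bash
python3 - <<'E'
from h import *
o=telemetry.get_obs();c=o['eef_pos'];ya=np.radians(-10.8);u=np.array([-np.sin(ya),np.cos(ya)]);e=np.array([np.cos(ya),np.sin(ya)])
px=lambda x,y:[130+x/2,80+y/2]
zb=c[2]-.0668
def L(n,p,z):
    w=ray("wrist",px(*p),z)[0,:2];print(n,w.round(4),'rel tcp y %.4f x %.4f'%((w-c[:2])@u,(w-c[:2])@e))
    return w
L('bot far L',(190,188),zb);L('bot far R',(335,188),zb);L('top far L',(181,218),zb+.04);L('top far R',(342,213),zb+.04)
h1=L('hole',(107,157),.048)
h2=L('hole2',(122,366),.048)
m=(h1+h2)/2;d=h1-h2;print('carrier',m.round(4),np.degrees(np.arctan2(d[1],d[0])).round(2)-90,np.hypot(*d))
L('plate corner +x+y',(330,125),.048)
E
```

```text
bot far L [0.5935 0.0537] rel tcp y 0.0361 x -0.0227
bot far R [0.6386 0.0453] rel tcp y 0.0363 x 0.0231
top far L [0.5966 0.054 ] rel tcp y 0.0369 x -0.0198
top far R [0.6369 0.0478] rel tcp y 0.0384 x 0.0210
hole [0.5603 0.0646] rel tcp y 0.0405 x -0.0574
hole2 [ 0.5443 -0.0192] rel tcp y -0.0448 x -0.0574
carrier [0.5523 0.0227] -10.829999999999998 0.08532030134155419
plate corner +x+y [0.6424 0.0609] rel tcp y 0.0523 x 0.0239
```

```bash

python3 -m creep '0 .016 0 .01 0;0 .016 0 .03 0;0 .016 0 .05 0;0 .016 0 .063 0;0 .016 0 .063 0;0 .016 0 .063 0;0 .016 0 .063 0'
python3 - <<'E'
from h import *
tilt();go([.608,.0126,.138],np.radians(-10.8))
a=camera("wrist");s=camera("scene")
cv2.imwrite("pics/m9.png",np.hstack([cv2.resize(a[80:330,130:380],(500,500),interpolation=cv2.INTER_CUBIC),cv2.resize(s[150:300,230:320],(300,500),interpolation=cv2.INTER_CUBIC)])[:,:,::-1])
E
```

```text
clock: 22.48
eef_pos: [0.609, 0.0167, 0.1375]
tool_rot: [0.771, 0.637, 0.005, -0.017]
ft_force: [-1.0, 0.9, -2.8]
grip_width: 0.0135
grasp_force: 61.3
tool z tilt deg x,y [-0.78  1.86]
shift [-0.028 -0.002 -0.004] turn -0.0 at [0.609  0.0167 0.1375] clock 22.48 q6 [0.01 0.53 0.13 1.18 0.03 1.77]
```

View pics/m9.png

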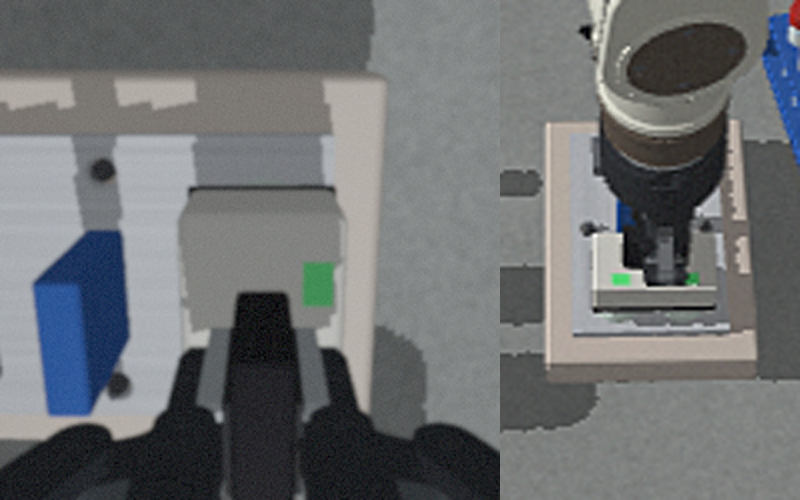

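The far dish is now hidden under the reader; the plate corner is at (333,137), the holes at (102,170) and (120,383), and the reader edge at row 188. One numeric check.

```bash
python3 - <<'E'
from h import *
o=telemetry.get_obs();c=o['eef_pos'];ya=np.radians(-10.8);u=np.array([-np.sin(ya),np.cos(ya)]);e=np.array([np.cos(ya),np.sin(ya)])
f=lambda x,y,z:(lambda w:((w-c[:2])@e,(w-c[:2])@u))(ray("wrist",[130+x/2,80+y/2],z)[0,:2])
zb=c[2]-.0668
h=(np.array(f(102,170,.048))+f(120,383,.048))/2;k=np.array(f(333,137,.048))-[.082,.055]
r=(np.array(f(190,188,zb))+f(335,188,zb))/2-[0,.042]
print('carrier via holes',h,'via corner',k,'reader',r,'err',r-(h+k)/2-[.058,0],'underside',zb)
E
```

```text
carrier via holes [-0.05646244 -0.00457288] via corner [-0.05799848 -0.00562588] reader [ 9.43858658e-05 -5.77737041e-03] err [-0.00067515 -0.00067799] underside 0.07067166171842751
```

Within 1 mm of the target in x and y, with a gap of about 9.7 mm. Handing in.

```bash
python3 -c "
from workcell import *
print(ticket.job_done())"
```

```text
the job is handed in; nothing more can be done
None
```

I handed the job in at about 22.6 s: the carrier is seated over both pins and released, and the reader is still held about 1 cm above the two dishes, within 1 mm of centred and roughly 1° of level by my estimate.

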